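Reload the spring-lift instrument-box dispenser and check its catch

ROBOT

A 6-joint arm with a two-finger parallel gripper is mounted at the origin on the work surface. World frame = base frame: x ahead of the robot, y to its left, z up, the work surface at z = 0. Lengths are in mm, angles in degrees, forces in N, time in s.
With the tool pointing down it reaches from about 300 to 850 mm from the base axis. Payload 4.2 kg.
Tool frame: the origin (TCP) lies at the very end of the fingers, on their centre line; the grasp point (between the pads) lies 19 mm behind it; z points along the fingers, y is the direction in which the jaws open and shut (so a half turn about z gives the same grasp; the last joint's range is limited). The gripper opens to 91 mm and grips with 3 to 60 N. Pads are 32 mm wide; open, the fingers measure 118 mm over their backs; the gripper's body (76 mm by 178 mm) begins 60 mm behind the grasp point.
Start: joints at [72.536, 18.312, 89.639, -0, 72.044, -1.146], TCP at [161.557, 551.854, 213.976] pointing down, gripper open.
Joint ranges: [-177.97, 177.97], [-48.28, 115.42], [12.27, 149.76], [-77.06, 257.06], [2.81, 150.46], [-146.56, 146.56]. Speed limits (degrees/s): [147.25, 147.25, 180, 180, 180, 180].

INTERFACE

Orientations are given as [roll, pitch, yaw] about the fixed x, y, z axes, in that order (R = Rz(yaw) Ry(pitch) Rx(roll)).
In Python, from workcell import monitor, eyes, job gives the robot as it stands.
- The arm moves only by the tool move_arm, never from a script. Its argument "increments" is a list that holds one entry, the list of rows, each a list of 7 numbers: the opening, from 0 (shut) to 1 (fully open), then the shift along the tool's x, y, z in cm, then the turn, a rotation vector about the tool's x, y, z in rad. In form: [[[jaw, x, y, z, ax, ay, az], ...]]. A call has 1 to 12 rows; each row shifts and turns the pose as measured when the row begins, along the tool's axes as they then stand; what a row does not reach is not made up. A row lasts 1/8 s, in which the tool goes at most 62.5 mm and 10.7 degrees, less where a joint would pass 70% of its speed; a pose out of reach is approached as far as the arm can. A call is refused whole if a number of a shift passes 6.25 or a number of a turn 0.188, either way. A call with a gripper value outside its range is refused whole. The fingers move at their own pace and stop on an object; "force" is the grip in N (left out, the last holds). Time passes only in rows, so rows that do not move let the fingers close. It gives the time, the measured TCP pose, the force and the opening at its end, in the units of the state.
- monitor.state(): the state, without advancing time (a new reading comes with each control period).
- eyes.grab_frame(name): name is "side" or "top"; returns a dict with "color" (420x560x3 uint8, red, green, blue), "z_map" (420x560 float32, mm along the optical axis (not along the pixel's ray), 0 where there is no reading), "camera_matrix" (3x3 intrinsics, pixels), "rvec" (rotation vector, rad) and "tvec" (3), from world to camera coordinates, as OpenCV has them. Camera axes: x right, y down, z forward; pixel columns grow to the right and rows downward; lengths in mm; the calibration is good to about 2 mm. A picture is of the moment at which its call begins.
- job.job_done(): hands the job in, once; it reports no verdict.
The state is a dict: "time_s": time; "qpos": joint angles; "qvel": joint speeds; "effort": joint torques, N m; "ee_pos": TCP position; "ee_rot": TCP orientation; "force": force on the tool from outside, world axes, zero at the start; "torque": the same for the moment, N m; "gripper_width": finger opening in mm.
Only numpy, scipy, OpenCV 4.12 (cv2) and the standard library are available. Lean on these libraries where they do the work, as an engineer would, in place of code of your own. Each camera call takes 0.05 s, during which the arm holds its last target. There are 200 camera calls.

TASK

Put the two short steel instrument boxes, one on top of the other and upright, into the spring-lift dispenser, setting each down gently on the platform (which sinks under it), never dropping it in. Then close the lid and press it fully home until its catch snaps in, and tug its handle gently upward to check that the catch holds, pressing again if it gives; leave both boxes inside and the lid caught. Leave the longer steel box and the other things on the desk where they are.

Things in the scene. Friction and masses are not known exactly. Their poses are not given: they have to be found in the camera images.
- box_a_c (a point): Centre of one of the two short stainless instrument boxes (identical, either may go first): 56 mm wide (its own x), 110 mm long (its own y), 34 mm high, about 0.4 kg, closed, flat top with small dark perforations. The point is half-way up; z up. Pick it up across the 56 mm width.
- box_b_c (a point): Centre of the other short stainless instrument box: same size, shape and axes as the first.
- well_mouth (a point): Mouth centre of the dispenser (fixed to the desk), at rim height, 112 mm above the desk. Well 64 (own x) by 118 mm (own y) inside: 4 mm clear round a box laid lengthwise along y, either way round; the top 10 mm of the rim flares out. 6 mm steel walls round the two ends only: the middle 78 mm of both long sides is open from top to base, so fingers holding a box by its middle can go down beside it.
- platform_top (a point): Top centre of the white sprung platform (60 x 112 mm) in the well; empty, it stands 12 mm below the rim, 100 mm above the desk. Same axes as the well.
- platform (a joint): How far the platform has sunk, m: 0 empty, at most 0.082. Damped spring, about 135 N/m: one box sinks it about 28 mm, two about 57 mm (5 mm more or less, as box masses differ), so the second box's top ends within about 7 mm of the rim.
- lid (a joint): Lid angle, rad: 0 shut, up to 2.1; it starts open at 1.75 to 2.05, leaning back beyond the well's +y end. A stiff hinge: it stays where it is left and takes 1 to 2 N at the handle to move. Caught, the lid has free play up to about 0.016 rad (2 mm at the handle); not caught, a tug raises it above 0.04.
- catch_point (a point): The sprung roller catch on the outside of the well's -y end, 98 mm above the desk. Closing the lid, it resists from about 0.1 rad (about 9 N down on the handle), then lets the lid snap to 0. It holds against an upward pull of about 11 N at the handle; a tug of 3 to 5 N shows whether it holds.
- lid_hinge (a point): On the lid's hinge axis, which runs along the well's x, 78 mm from the well's centre along its +y, 80 mm above the desk. The point turns with the lid; lid shut, its axes are the well's. The lid is an aluminium plate 84 x 160 mm; shut, its top is 119 mm above the desk.
- handle_top (a point): Outer end of the lid's black handle, a block near the lid's free end: 14 mm thick (well's x), 34 mm long (y), standing 25 mm out of the plate. Lid shut, this is its top centre, 144 mm above the desk, 120 mm from the hinge axis along the well's -y and 64 mm above it. Lid open, the block points back, away from the well; pushing its end along its arc, over and down, shuts the lid.
- long_box: Longer stainless instrument box, 78 x 180 x 26 mm, not to be loaded. Origin at the centre of its underside.
- scanner: Grey and black hand-held code scanner lying on its side, about 50 x 190 x 42 mm; bystander.
- phone: Black phone lying flat, 74 x 150 x 9 mm; bystander.
- mug: White mug, 80 mm across, 92 mm high; bystander.
- gel_bottle: White hand-gel bottle, 60 mm across, 150 mm high; bystander.
- stapler: Black stapler, 36 x 140 x 55 mm; bystander.
- tape_roll: Roll of paper tape lying flat, 90 mm across, 24 mm high; bystander.
There are look-alikes about, which are no part of the job. Leave any turquoise look-alike of the part that bears box_b_c alone.

How it is judged (in metres and radians):
On the way, in this order (a step that is already met when the one before it is completed fails the run):
1. one short box is set down and released on the platform, which has sunk under it (((x of box_a_c in the frame of platform_top between -0.012 and 0.012 m and y of box_a_c in the frame of platform_top between -0.012 and 0.012 m and z of box_a_c in the frame of platform_top between 0.01 and 0.058 m and angle between box_a_c's own z axis and vertical below 0.12 rad and contact force between the fingers and box_a below 0.2 N) or (x of box_b_c in the frame of platform_top between -0.012 and 0.012 m and y of box_b_c in the frame of platform_top between -0.012 and 0.012 m and z of box_b_c in the frame of platform_top between 0.01 and 0.058 m and angle between box_b_c's own z axis and vertical below 0.12 rad and contact force between the fingers and box_b below 0.2 N)) and value of joint platform above 0.015 m), for 0.15 s.
2. both short boxes are stacked on the sunken platform and released (x of box_a_c in the frame of platform_top between -0.012 and 0.012 m and y of box_a_c in the frame of platform_top between -0.012 and 0.012 m and z of box_a_c in the frame of platform_top between 0.01 and 0.058 m and angle between each of box_a_c, box_b_c's own z axis and vertical below 0.12 rad and x of box_b_c in the frame of platform_top between -0.012 and 0.012 m and y of box_b_c in the frame of platform_top between -0.012 and 0.012 m and z of box_b_c in the frame of platform_top between 0.01 and 0.058 m and contact force between the fingers and box_a below 0.2 N and contact force between the fingers and box_b below 0.2 N and value of joint platform above 0.042 m), for 0.15 s.
3. the lid is pressed fully home (value of joint lid below 0.005 rad), for 0.05 s.
4. the handle is tugged upward: the lid comes up through its play and the catch holds it (value of joint lid between 0.008 and 0.035 rad and contact force between the fingers and lid above 1 N), for 0.15 s.
At the end, for the whole second after the job is handed in: Both short boxes upright (within 7 degrees) one on the other on the platform, within 12 mm of its centre each way, the platform sunk more than 42 mm, the lid caught (under 0.035 rad), everything at rest (x of box_a_c in the frame of platform_top between -0.012 and 0.012 m and y of box_a_c in the frame of platform_top between -0.012 and 0.012 m and z of box_a_c in the frame of platform_top between 0.01 and 0.058 m and angle between each of box_a_c, box_b_c's own z axis and vertical below 0.12 rad and x of box_b_c in the frame of platform_top between -0.012 and 0.012 m and y of box_b_c in the frame of platform_top between -0.012 and 0.012 m and z of box_b_c in the frame of platform_top between 0.01 and 0.058 m and value of joint platform above 0.042 m and value of joint lid below 0.035 rad and linear speed of each of box_a, box_b below 0.02 m/s); the robot touches nothing.
It fails at once if the platform is driven down faster than 0.55 m/s (a box dropped in from about 2 cm or more) (velocity of joint platform above 0.55 m/s).
It fails at once if a bystander (longer box, scanner, phone, mug, bottle, stapler or tape roll) is moved by more than 40 mm (distance of any of long_box, scanner, phone, mug, gel_bottle, stapler, tape_roll from where it was at the start of the episode above 0.04 m).
It also fails if it takes over 72 s, if anything falls off the work surface, if the arm or the gripper's body presses on something with over 40 N, if the wrist force passes 120 N, or if a joint passes its speed limit or range.

## Working session

There is one attempt and no reset: what is moved stays moved. The work goes in short steps, Python scripts to look and compute and a tool call to move; the robot and the scene stay as the last step left them, time stands still between calls to the robot, and variables do not carry over. Pictures are saved under pics/ and viewed, about 8 in all and at most 12, crops included, and the job is handed in when it is done.

Besides the shell and the picture viewer there is one more tool, called after "Request:" as a command line: name --argument value ..., lists and objects as JSON in quotes. move_arm: Moves the arm, as the interface text tells. Its arguments: {"type":"object","properties":{"increments":{"type":"array"},"force":{"type":"number"}},"required":["increments"]}

```bash
mkdir -p pics; ls; cat > h.py <<'E'
import numpy as np, cv2
from workcell import monitor, eyes, job
def grab(n,save=None):
    f=eyes.grab_frame(n)
    if save: cv2.imwrite('pics/'+save,f['color'][:,:,::-1])
    np.savez('%s.npz'%n,**f)
    return f
def world(f):
    K=f['camera_matrix'];R=cv2.Rodrigues(np.array(f['rvec'],float))[0];t=np.array(f['tvec'],float).reshape(3)
    z=f['z_map'];v,u=np.mgrid[:z.shape[0],:z.shape[1]]
    c=np.stack([(u-K[0,2])/K[0,0]*z,(v-K[1,2])/K[1,1]*z,z],-1)
    return (c-t)@R
def proj(f,p):
    return cv2.projectPoints(np.array(p,float).reshape(-1,1,3),f['rvec'],f['tvec'],f['camera_matrix'],None)[0].reshape(-1,2)
E
python3 - <<'E'
from h import *
a=grab('top','top0.png');b=grab('side','side0.png')
cv2.imwrite('pics/both0.png',cv2.resize(np.vstack([a['color'],b['color']])[:,:,::-1],None,fx=.7,fy=.7))
for f in(a,b):
    R=cv2.Rodrigues(f['rvec'])[0];print(-R.T@f['tvec'].reshape(3),f['camera_matrix'][0,0])
print(monitor.state())
E
```

```text
pics
[ 404.6768499   -22.71691366 1455.29617074] 423.3049998247715
[  431.04499009 -1324.0521842    964.13154101] 533.7908132384604
{'time_s': 0.1, 'qpos': array([ 7.25390487e+01,  1.83470842e+01,  8.96977675e+01, -2.41265040e-03,
        7.20437768e+01, -1.14528942e+00]), 'qvel': array([-0.04061428, -0.01399697, -0.119425  , -0.0536977 , -0.0091152 ,
       -0.04722485]), 'effort': array([-2.21678038e-04, -4.13333130e+01, -2.32513994e+01,  7.29122409e-02,
        4.20729700e-02, -6.92009053e-05]), 'ee_pos': array([161.40877956, 551.42382561, 213.22448395]), 'ee_rot': array([-1.79911343e+02,  5.22041146e-04,  1.63685084e+02]), 'force': array([1.17629183, 1.08976459, 0.55395752]), 'torque': array([0.00179249, 0.0022313 , 0.03691812]), 'gripper_width': 91.50003014293814}
```

View pics/top0.png

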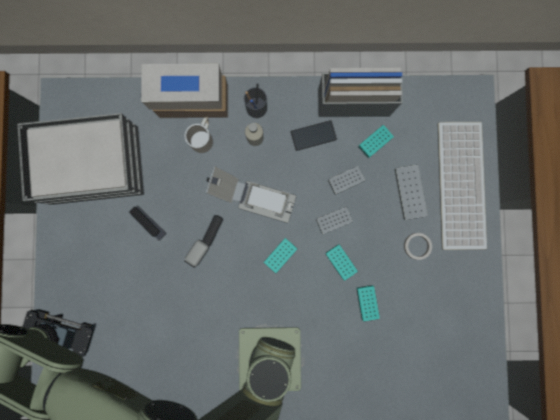

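View pics/side0.png

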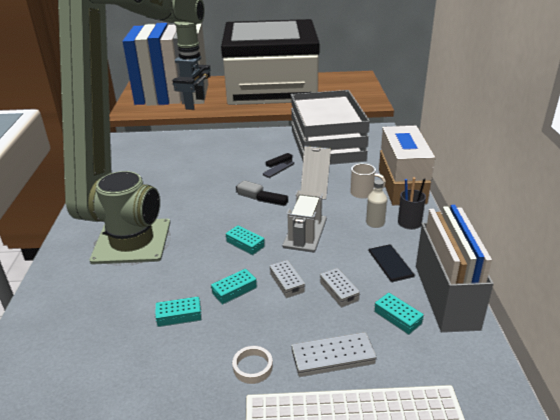

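The top view shows the two grey short boxes at about (347,180) and (334,220), and the dispenser at (268,201) with its lid leaning back to (222,183). Turquoise decoys are at (281,255), (342,262), (369,302) and (376,140). Next I measure.

```bash
python3 - <<'E'
from h import *
f=dict(np.load('top.npz'));W=world(f);col=f['color'].astype(int)
print('desk',np.median(W[320:340,440:480,2]))
def rect(m,name,planez=None):
    n,l,s,_=cv2.connectedComponentsWithStats(m.astype(np.uint8))
    i=1+np.argmax(s[1:,4]);p=W[l==i]
    r=cv2.minAreaRect(p[:,:2].astype(np.float32));print(name,s[i,4],'med z',np.median(p[:,2]),'rect',r,'mean',p.mean(0))
def win(x,y,d):
    m=np.zeros(W.shape[:2],bool);m[y-d:y+d,x-d:x+d]=1;return m
for n,(x,y) in dict(a=(347,180),b=(334,220)).items():
    rect(win(x,y,24)&(W[...,2]>20)&(W[...,2]<45),n)
w=win(268,200,32)
rect(w&(W[...,2]>92)&(W[...,2]<108)&(col.min(-1)>200),'platform')
rect(w&(W[...,2]>92)&(W[...,2]<107),'platform-z')
rect(w&(W[...,2]>108)&(W[...,2]<116),'rim')
m=win(230,188,40)&(W[...,2]>125);rect(m,'lid')
p=W[m];o=np.argsort(p[:,2]);print('lid z pct',np.percentile(p[:,2],[1,25,50,75,99]))
for lo in range(80,260,20):
    q=p[(p[:,2]>lo)&(p[:,2]<=lo+20)]
    if len(q):print(lo,len(q),q.mean(0).round(1))
big=cv2.resize(f['color'][150:240,190:370][:,:,::-1],None,fx=4.4,fy=4.4,interpolation=cv2.INTER_CUBIC)
cv2.imwrite('pics/crop0.png',big)
E
```

```text
desk 0.2621750859369533
a 543 med z 33.37058690179623 rect ((597.3126831054688, -268.8124084472656), (56.33378982543945, 111.29934692382812), 23.78415870666504) mean [ 596.64905475 -267.52015314   33.44556617]
b 550 med z 33.586262234888636 rect ((461.0885314941406, -224.88101196289062), (56.20677947998047, 111.26119995117188), 22.11824607849121) mean [ 460.83359344 -224.03838499   33.62170386]Traceback (most recent call last):
  File "<stdin>", line 13, in <module>
  File "<stdin>", line 6, in rect
    return _wrapfunc(a, 'argmax', axis=axis, out=out, **kwds)
    return bound(*args, **kwds)
ValueError: attempt to get argmax of an empty sequence
```

```bash
python3 - <<'E'
from h import *
f=dict(np.load('top.npz'));W=world(f);col=f['color'].astype(int)
cv2.imwrite('pics/crop0.png',cv2.resize(f['color'][150:240,190:370][:,:,::-1],None,fx=4.4,fy=4.4,interpolation=cv2.INTER_CUBIC))
def win(x,y,d):
    m=np.zeros(W.shape[:2],bool);m[y-d:y+d,x-d:x+d]=1;return m
def rect(m,name):
    n,l,s,_=cv2.connectedComponentsWithStats(m.astype(np.uint8))
    if n<2: print(name,'none');return
    i=1+np.argmax(s[1:,4]);p=W[l==i]
    r=cv2.minAreaRect(p[:,:2].astype(np.float32));print(name,s[i,4],'z',np.median(p[:,2]),np.round(r[0],1),np.round(r[1],1),round(r[2],2),'mean',p.mean(0).round(1))
w=win(268,200,34)
print(np.histogram(W[w][:,2],bins=np.arange(-5,140,5)))
z=W[...,2]
rect(w&(z>90)&(z<105)&(col.min(-1)>170),'plat')
rect(w&(z>92)&(z<106),'platz')
rect(w&(z>106)&(z<118),'rim'); rect(w&(z>85)&(z<118),'all')
rect(w&(z>2)&(z<30),'base')
m=win(228,188,26)&(z>60);p=W[m]
for lo in range(60,280,20):
    q=p[(p[:,2]>lo)&(p[:,2]<=lo+20)]
    if len(q):print(lo,len(q),q.mean(0).round(1),q.min(0).round(),q.max(0).round())
E
```

```text
(array([1446, 1128,  198,  250,  139,    6,    2,    3,    1,    2,    5,
          1,    2,   13,   49,   70,   59,   67,   51,   54,  350,  337,
        107,   64,    5,    0,    0,    0]), array([ -5,   0,   5,  10,  15,  20,  25,  30,  35,  40,  45,  50,  55,
        60,  65,  70,  75,  80,  85,  90,  95, 100, 105, 110, 115, 120,
       125, 130, 135]))
plat 504 z 99.43316632900721 [527.5   1.9] [102.8  53.3] 72.75 mean [527.2   2.1  99.4]
platz 710 z 99.73225448955523 [527.1   3.4] [127.9  72.3] 71.68 mean [527.7   2.4  99.7]
rim 72 z 109.83752411613077 [511.5 -50.3] [29.9 81.1] 72.67 mean [509.7 -54.8 110.3]
all 952 z 100.47136179483792 [526.8  -1.1] [169.2  81.1] 72.76 mean [527.4   0.9 100.8]
base 373 z 13.013328721112611 [484.6   7.3] [192.2  43.8] 76.51 mean [487.4   5.8  12.3]
60 218 [557.   97.6  72.3] [521.  50.  63.] [600. 125.  80.]
80 208 [550.2  85.6  89.5] [504.  46.  80.] [604. 133. 100.]
100 215 [550.   86.8 107.7] [501.  45. 100.] [605. 140. 120.]
120 99 [567.9 132.8 129.7] [529. 117. 120.] [608. 148. 140.]
140 95 [570.5 140.6 149.8] [531. 124. 141.] [610. 157. 159.]
160 82 [570.3 150.7 170.7] [533. 134. 160.] [614. 181. 180.]
180 92 [576.1 159.9 189.7] [536. 144. 180.] [617. 181. 200.]
200 138 [574.5 157.7 209.1] [537. 134. 201.] [617. 180. 220.]
220 3 [561.9 140.2 221. ] [559. 139. 220.] [565. 142. 222.]
```

View pics/crop0.png

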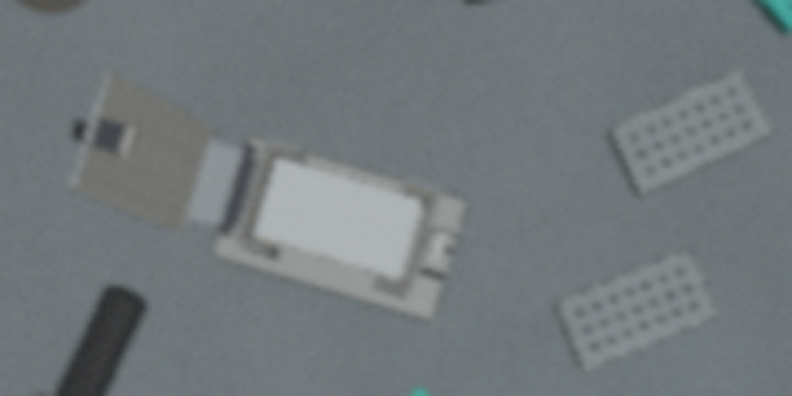

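The crop shows the platform at (340,220), the catch at (437,248), the hinge at (240,185) and the handle behind the lid at (80,130). The lid angle comes out near 2.0 rad. I cross-check the poses with the side view and plan the first approach.

```bash
cat >> h.py <<'E'
from scipy.spatial.transform import Rotation as Ro
def plan(goal,yaw,n,pose=None,rp=(180,0)):
    """rows from current pose to goal: linear in position, even in rotation; prints [x,y,z cm, ax,ay,az rad]"""
    s=monitor.state() if pose is None else pose
    p=np.array(s['ee_pos']);R=Ro.from_euler('xyz',s['ee_rot'],degrees=True)
    G=Ro.from_euler('xyz',[rp[0],rp[1],yaw],degrees=True)
    rv=(R.inv()*G).as_rotvec();d=np.array(goal)-p
    for i in range(n):
        Ri=R*Ro.from_rotvec(rv*i/n)
        print(np.r_[Ri.inv().apply(d/n)/10,rv/n].round(3).tolist())
def st():
    s=monitor.state();print(round(s['time_s'],2),s['ee_pos'].round(1),s['ee_rot'].round(2),'F',s['force'].round(2),'w',round(s['gripper_width'],1),'q',s['qpos'].round(0))
E
python3 - <<'E'
from h import *
def rect(W,m,name):
    n,l,s,_=cv2.connectedComponentsWithStats(m.astype(np.uint8))
    if n<2: print(name,'none');return
    i=1+np.argmax(s[1:,4]);p=W[l==i]
    r=cv2.minAreaRect(p[:,:2].astype(np.float32));print(name,s[i,4],'z',np.median(p[:,2]).round(1),np.round(r[0],1),np.round(r[1],1),round(r[2],2),'mean',p.mean(0).round(1))
for n in('top','side'):
    f=dict(np.load(n+'.npz'));W=world(f);z=W[...,2];c=f['color'].astype(int)
    near=lambda x,y,d:np.hypot(W[...,0]-x,W[...,1]-y)<d
    print(n);rect(W,near(527,2,75)&(abs(z-99.7)<4)&(c.min(-1)>165),'plat')
    rect(W,near(527,2,75)&(abs(z-100)<3.5),'platz')
    rect(W,near(527,2,95)&(abs(z-111.5)<4),'rim')
    rect(W,near(597,-268,75)&(abs(z-33.5)<4),'a');rect(W,near(461,-224,75)&(abs(z-33.5)<4),'b')
    for r in [(580,100),]:
        m=near(575,140,110)&(z>125)&(W[...,1]>70);p=W[m]
        u=(p[:,:2]-[527.3,2.1])@[.297,.955];
        A=np.polyfit(p[:,2]-80,u-78,1);print('lid fit',A,'theta',np.pi/2+np.arctan(A[0]))
        dk=m&(c.max(-1)<70);print('handle px',dk.sum(),W[dk].mean(0) if dk.any() else '')
plan([461,-224.5,150],113,18)
E
```

```text
top
plat 466 z 99.5 [527.6   2.6] [106.2  57. ] 72.48 mean [527.8   3.7  99.6]
platz 514 z 99.9 [528.2   1.5] [122.4  70.2] 72.4 mean [528.    3.9  99.9]
rim 46 z 110.4 [553.  60.] [25.7 73.3] 52.89 mean [555.5  56.8 110.5]
a 417 z 33.2 [ 597.1 -268.4] [ 55.8 110.4] 24.11 mean [ 596.9 -268.3   33.3]
b 441 z 33.5 [ 461.1 -224.9] [ 55.4 110.2] 21.87 mean [ 461.  -225.2   33.5]
lid fit [ 0.31378055 46.45891986] theta 1.8748473919433835
handle px 4 [582.28918249 179.09099529 182.36791409]
side
plat 360 z 100.4 [526.4  12.7] [110.8  62.7] 73.3 mean [527.    9.2 100.2]
platz 399 z 100.5 [529.1  14.6] [117.1  75.3] 75.26 mean [529.2  13.5 100.4]
rim 47 z 110.2 [554.8  61.4] [29.5 66. ] 53.14 mean [555.7  59.8 110.5]
a 602 z 33.8 [ 596.5 -266.8] [ 58.2 115.1] 23.14 mean [ 596.5 -270.4   33.8]
b 551 z 34.0 [ 459.3 -222.6] [ 57.7 117.3] 22.65 mean [ 460.2 -227.    33.8]
lid fit [ 0.36212147 45.48199423] theta 1.918228704235799
handle px 0 
[-2.808, -3.669, 0.357, -0.0, 0.0, 0.049]
[-2.985, -3.527, 0.357, -0.0, 0.0, 0.049]
[-3.155, -3.376, 0.356, -0.0, 0.0, 0.049]
[-3.317, -3.217, 0.356, -0.0, 0.0, 0.049]
[-3.471, -3.05, 0.355, -0.0, 0.0, 0.049]
[-3.617, -2.876, 0.355, -0.0, 0.0, 0.049]
[-3.753, -2.695, 0.355, -0.0, 0.0, 0.049]
[-3.881, -2.507, 0.354, -0.0, 0.0, 0.049]
[-4.0, -2.313, 0.354, -0.0, 0.0, 0.049]
[-4.109, -2.114, 0.354, -0.0, 0.0, 0.049]
[-4.208, -1.91, 0.353, -0.0, 0.0, 0.049]
[-4.296, -1.701, 0.353, -0.0, 0.0, 0.049]
[-4.375, -1.488, 0.353, -0.0, 0.0, 0.049]
[-4.443, -1.271, 0.352, -0.0, 0.0, 0.049]
[-4.5, -1.051, 0.352, -0.0, 0.0, 0.049]
[-4.546, -0.829, 0.352, -0.0, 0.0, 0.049]
[-4.581, -0.605, 0.352, -0.0, 0.0, 0.049]
[-4.605, -0.379, 0.351, -0.0, 0.0, 0.049]
```

Request:
move_arm --increments '[[[1,-2.8,-3.7,0.2,0,0,0.05],[1,-3.0,-3.5,0.2,0,0,0.05],[1,-3.2,-3.4,0.2,0,0,0.05],[1,-3.3,-3.2,0.2,0,0,0.05],[1,-3.5,-3.0,0.2,0,0,0.05],[1,-3.6,-2.9,0.2,0,0,0.05],[1,-3.8,-2.7,0.2,0,0,0.05],[1,-3.9,-2.5,0.2,0,0,0.05],[1,-4.0,-2.3,0.2,0,0,0.05],[1,-4.1,-2.1,0.2,0,0,0.05],[1,-4.2,-1.9,0.2,0,0,0.05],[1,-4.3,-1.7,0.2,0,0,0.05]]]' --force 25

```text
time_s: 1.6
ee_pos: [359.3, 17.1, 186.9]
ee_rot: [-179.8, 0.2, 128.6]
force: [0.3, -0.2, 0.1]
gripper_width: 91.5
```

```bash
python3 -c "
from h import *
st();plan([461,-225,130],112,8)"
```

```text
1.6 [359.3  17.1 186.9] [-179.81    0.21  128.61] F [ 0.33 -0.22  0.12] w 91.5 q [  1.  -0. 117.  -0.  63. -37.]
[-3.155, -0.893, 0.725, -0.0, 0.001, 0.036]
[-3.186, -0.778, 0.723, -0.0, 0.001, 0.036]
[-3.212, -0.662, 0.721, -0.0, 0.001, 0.036]
[-3.235, -0.546, 0.719, -0.0, 0.001, 0.036]
[-3.253, -0.428, 0.718, -0.0, 0.001, 0.036]
[-3.266, -0.311, 0.716, -0.0, 0.001, 0.036]
[-3.276, -0.192, 0.714, -0.0, 0.001, 0.036]
[-3.281, -0.074, 0.712, -0.0, 0.001, 0.036]
```

Request:
move_arm --increments '[[[1,-3.2,-0.9,0.7,0,0,0.036],[1,-3.2,-0.8,0.7,0,0,0.036],[1,-3.2,-0.7,0.7,0,0,0.036],[1,-3.2,-0.5,0.7,0,0,0.036],[1,-3.3,-0.4,0.7,0,0,0.036],[1,-3.3,-0.3,0.7,0,0,0.036],[1,-3.3,-0.2,0.7,0,0,0.036],[1,-3.3,-0.1,0.7,0,0,0.036],[1,0,0,0,0,0,0]]]'

```text
time_s: 2.72
ee_pos: [461.1, -237.9, 127.4]
ee_rot: [-179.8, 0.0, 111.2]
force: [-0.8, -0.0, 0.4]
gripper_width: 91.2
```

```bash
python3 -c "
from h import *
st();plan([461,-225,60],112,3);plan([461,-225,9],112,4)"
```

```text
2.73 [ 461.1 -237.9  127.4] [-1.7975e+02  5.0000e-02  1.1115e+02] F [-0.76 -0.    0.44] w 91.2 q [-28.  18. 104.  -0.  58. -49.]
[0.404, 0.163, 2.247, -0.001, 0.0, -0.005]
[0.403, 0.162, 2.247, -0.001, 0.0, -0.005]
[0.402, 0.16, 2.247, -0.001, 0.0, -0.005]
[0.304, 0.128, 2.96, -0.001, 0.0, -0.004]
[0.303, 0.126, 2.96, -0.001, 0.0, -0.004]
[0.302, 0.123, 2.96, -0.001, 0.0, -0.004]
[0.301, 0.121, 2.961, -0.001, 0.0, -0.004]
```

Request:
move_arm --increments '[[[1,0.4,0.2,2.2,0,0,-0.005],[1,0.4,0.2,2.2,0,0,-0.005],[1,0.4,0.1,2.2,0,0,-0.005],[1,0,0,0,0,0,0]]]'

```text
time_s: 3.22
ee_pos: [459.0, -221.7, 59.9]
ee_rot: [-179.7, -0.1, 112.1]
force: [0.6, 0.7, -0.3]
gripper_width: 90.9
```

```bash
python3 -c "
from h import *
st();plan([461,-225,10],112,3)"
```

```text
3.23 [ 459.  -221.7   59.9] [-1.7968e+02 -1.4000e-01  1.1212e+02] F [ 0.59  0.65 -0.26] w 90.9 q [-27.  21. 110.  -0.  49. -49.]
[-0.129, 0.029, 1.664, -0.002, -0.001, 0.001]
[-0.128, 0.026, 1.664, -0.002, -0.001, 0.001]
[-0.126, 0.023, 1.664, -0.002, -0.001, 0.001]
```

Request:
move_arm --increments '[[[1,-0.1,0,1.6,0,0,0],[1,-0.1,0,1.6,0,0,0],[1,-0.1,0,1.5,0,0,0],[1,0,0,0,0,0,0],[0.5,0,0,0,0,0,0],[0.5,0,0,0,0,0,0],[0.5,0,0,0,0,0,0],[0.5,0,0,0,0,0,0]]]'

```text
time_s: 4.22
ee_pos: [462.4, -225.3, 13.8]
ee_rot: [-180.0, 0.2, 112.1]
force: [0.9, -0.6, -2.8]
gripper_width: 55.8
```

```bash
python3 -c "
from h import *
st();plan([461,-225,170],112,4)"
```

```text
4.22 [ 462.4 -225.3   13.8] [-1.7996e+02  1.6000e-01  1.1214e+02] F [ 0.9  -0.62 -2.83] w 55.8 q [-27.  25. 113.  -0.  42. -49.]
[0.009, -0.032, -3.906, -0.0, 0.001, 0.001]
[0.011, -0.031, -3.906, -0.0, 0.001, 0.001]
[0.014, -0.031, -3.906, -0.0, 0.001, 0.001]
[0.017, -0.03, -3.906, -0.0, 0.001, 0.001]
```

Request:
move_arm --increments '[[[0.5,0,0,-1.5,0,0,0],[0.5,0,0,-3.5,0,0,0],[0.5,0,0,-4,0,0,0],[0.5,0,0,-4,0,0,0],[0.5,0,0,-4,0,0,0],[0.5,0,0,0,0,0,0]]]'

```text
time_s: 4.97
ee_pos: [459.8, -223.7, 190.4]
ee_rot: [-179.7, -0.0, 112.2]
force: [0.4, 0.1, -5.2]
gripper_width: 55.8
```

```bash
python3 -c "
from h import *
st();plan([527.6,2.3,175],72.6,9)"
```

```text
4.97 [ 459.8 -223.7  190.4] [-1.7975e+02 -5.0000e-02  1.1216e+02] F [ 0.38  0.11 -5.23] w 55.8 q [-27.  14. 100.  -0.  67. -49.]
[2.041, 1.645, 0.165, -0.001, 0.0, 0.077]
[2.161, 1.484, 0.166, -0.001, 0.0, 0.077]
[2.268, 1.314, 0.167, -0.001, 0.0, 0.077]
[2.362, 1.136, 0.168, -0.001, 0.0, 0.077]
[2.443, 0.952, 0.168, -0.001, 0.0, 0.077]
[2.508, 0.761, 0.169, -0.001, 0.0, 0.077]
[2.559, 0.567, 0.17, -0.001, 0.0, 0.077]
[2.595, 0.369, 0.17, -0.001, 0.0, 0.077]
[2.616, 0.169, 0.17, -0.001, 0.0, 0.077]
```

Request:
move_arm --increments '[[[0.5,2.0,1.6,0.1,0,0,0.077],[0.5,2.1,1.5,0.1,0,0,0.077],[0.5,2.2,1.3,0.1,0,0,0.077],[0.5,2.3,1.1,0.1,0,0,0.077],[0.5,2.4,1.0,0.1,0,0,0.077],[0.5,2.5,0.8,0.1,0,0,0.077],[0.5,2.5,0.6,0.1,0,0,0.077],[0.5,2.5,0.4,0.1,0,0,0.077],[0.5,1.0,0.1,0.1,0,0,0.05],[0.5,0,0,0,0,0,0]]]'

```text
time_s: 6.22
ee_pos: [514.1, -9.9, 163.0]
ee_rot: [-177.7, 0.4, 72.7]
force: [-0.6, -0.6, -4.6]
gripper_width: 56.1
```

```bash
python3 -c "
from h import *
st();plan([527.6,2.3,140],72.6,3)"
```

```text
6.22 [514.1  -9.9 163. ] [-177.69    0.44   72.71] F [-0.58 -0.65 -4.57] w 56.1 q [ -2.  16. 100.   0.  66.  15.]
[0.529, 0.341, 0.749, -0.013, 0.003, 0.001]
[0.527, 0.33, 0.755, -0.013, 0.003, 0.001]
[0.525, 0.32, 0.761, -0.013, 0.003, 0.001]
```

Request:
move_arm --increments '[[[0.5,0.5,0.35,0.3,-0.013,0.003,0],[0.5,0.5,0.35,0.3,-0.013,0.003,0],[0.5,0.5,0.3,0.2,-0.013,0.003,0],[0.5,0,0,0,0,0,0],[0.5,0,0,0,0,0,0]]]'

```text
time_s: 6.85
ee_pos: [526.9, 0.8, 152.5]
ee_rot: [-179.9, -0.0, 72.7]
force: [-0.4, -0.4, -4.0]
gripper_width: 55.8
```

```bash
python3 -c "
from h import *
f=grab('side');g=grab('top')
cv2.imwrite('pics/al1.png',np.vstack([cv2.resize(x[y-28:y+28,c-60:c+60][:,:,::-1],(640,299),interpolation=cv2.INTER_CUBIC) for x,c,y in((f['color'],310,205),(g['color'],268,200))]))
st();plan([527.6,2.3,125],72.6,3)"
```

```text
6.95 [527.    0.8 152.5] [-1.7988e+02 -2.0000e-02  7.2690e+01] F [-0.32  0.98 -4.19] w 55.8 q [ -1.  17. 101.   0.  62.  16.]
[0.054, 0.006, 0.918, -0.001, -0.0, 0.001]
[0.055, 0.005, 0.918, -0.001, -0.0, 0.001]
[0.055, 0.005, 0.918, -0.001, -0.0, 0.001]
```

View pics/al1.png

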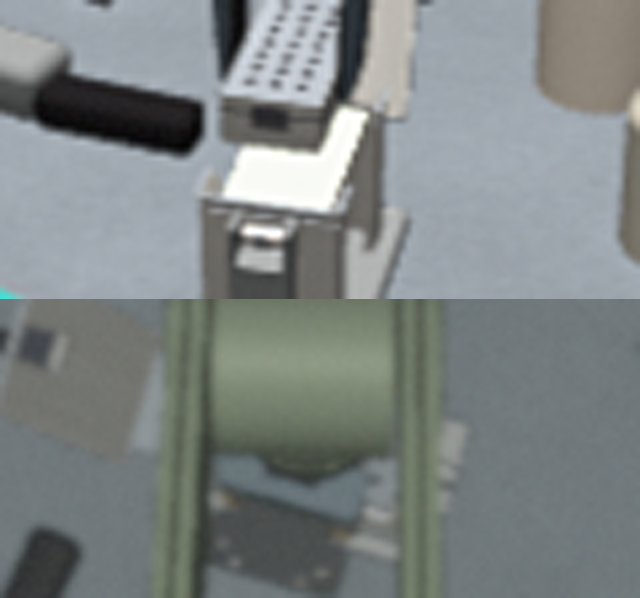

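The upper panel (side view) shows the box end, x 222–325, centred over the well's end wall, x 203–345. The top view is hidden by the arm. I descend into the flare slowly.

Request:
move_arm --increments '[[[0.5,0.1,0,1.0,0,0,0],[0.5,0.05,0,1.0,0,0,0],[0.5,0,0,0.8,0,0,0],[0.5,0,0,0.5,0,0,0],[0.5,0,0,0,0,0,0]]]'

```text
time_s: 7.58
ee_pos: [526.9, 2.2, 116.6]
ee_rot: [-179.8, 0.0, 72.7]
force: [0.1, 0.1, -4.1]
gripper_width: 56.2
```

```bash
python3 -c "
from h import *
st();plan([527.6,2.3,100],72.6,3)"
```

```text
7.58 [526.9   2.2 116.6] [-179.81    0.     72.68] F [ 0.11  0.09 -4.13] w 56.2 q [ -1.  19. 104.   0.  57.  16.]
[0.011, 0.022, 0.553, -0.001, 0.0, 0.0]
[0.011, 0.021, 0.553, -0.001, 0.0, 0.0]
[0.011, 0.021, 0.553, -0.001, 0.0, 0.0]
```

Request:
move_arm --increments '[[[0.5,0,0.05,0.5,0,0,0],[0.5,0,0,0.5,0,0,0],[0.5,0,0,0.5,0,0,0],[0.5,0,0,0.4,0,0,0],[0.5,0,0,0.4,0,0,0],[0.5,0,0,0,0,0,0]]]'

```text
time_s: 8.32
ee_pos: [528.0, 2.1, 93.4]
ee_rot: [-179.9, -0.0, 72.7]
force: [-0.2, 0.3, -0.7]
gripper_width: 55.8
```

```bash
python3 -c "
from h import *
st()"
```

```text
8.32 [528.    2.1  93.4] [-1.7991e+02 -3.0000e-02  7.2670e+01] F [-0.22  0.25 -0.72] w 55.8 q [ -1.  20. 106.   0.  54.  16.]
```

Request:
move_arm --increments '[[[0.5,0,0,0.4,0,0,0],[0.5,0,0,0.1,0,0,0],[0.5,0,0,0,0,0,0],[0.68,0,0,0,0,0,0],[0.75,0,0,0,0,0,0],[0.8,0,0,0,0,0,0],[0.8,0,0,0,0,0,0],[0.8,0,0,0,0,0,0]]]'

```text
time_s: 9.32
ee_pos: [530.0, 2.0, 89.6]
ee_rot: [179.8, -0.1, 72.7]
force: [-0.4, 0.3, -0.0]
gripper_width: 72.9
```

```bash
python3 -c "
from h import *
st()"
```

```text
9.32 [530.    2.   89.6] [ 1.7982e+02 -1.1000e-01  7.2670e+01] F [-0.45  0.32 -0.04] w 72.9 q [ -1.  21. 106.   0.  53.  16.]
```

Request:
move_arm --increments '[[[0.8,0,0,-1.0,0,0,0],[0.8,0,0,-2,0,0,0],[0.8,0,0,-3,0,0,0],[0.8,0,0,-2,0,0,0],[1,0,0,0,0,0,0]]]'

```text
time_s: 9.95
ee_pos: [530.1, 1.9, 174.2]
ee_rot: [179.7, -0.1, 72.7]
force: [-1.3, 0.4, -0.8]
gripper_width: 80.3
```

```bash
python3 -c "
from h import *
st();plan([597,-268.5,130],114,9)"
```

```text
9.95 [530.1   1.9 174.2] [ 1.7973e+02 -1.4000e-01  7.2670e+01] F [-1.32  0.44 -0.79] w 80.3 q [-1. 16. 99.  0. 65. 16.]
[-2.648, 1.602, 0.493, 0.001, -0.0, -0.08]
[-2.768, 1.385, 0.492, 0.001, -0.0, -0.08]
[-2.87, 1.159, 0.491, 0.001, -0.0, -0.08]
[-2.954, 0.926, 0.491, 0.001, -0.0, -0.08]
[-3.018, 0.687, 0.491, 0.001, -0.0, -0.08]
[-3.064, 0.444, 0.49, 0.001, -0.0, -0.08]
[-3.089, 0.197, 0.49, 0.001, -0.0, -0.08]
[-3.095, -0.05, 0.491, 0.001, -0.0, -0.08]
[-3.081, -0.298, 0.491, 0.001, -0.0, -0.08]
```

Request:
move_arm --increments '[[[1,-2.6,1.6,0.2,0,0,-0.08],[1,-2.8,1.4,0.2,0,0,-0.08],[1,-2.9,1.2,0.3,0,0,-0.08],[1,-3.0,0.9,0.4,0,0,-0.08],[1,-3.0,0.7,0.5,0,0,-0.08],[1,-3.1,0.4,0.5,0,0,-0.08],[1,-3.1,0.2,0.6,0,0,-0.08],[1,-3.1,0,0.6,0,0,-0.08],[1,-2.5,-0.3,0.4,0,0,-0.07],[1,0,0,0,0,0,0],[1,0,0,0,0,0,0]]]'

```text
time_s: 11.32
ee_pos: [595.2, -268.8, 126.0]
ee_rot: [-179.7, -0.6, 114.7]
force: [0.8, 0.7, -0.1]
gripper_width: 91.5
```

```bash
python3 -c "
from h import *
st();plan([597,-268.5,55],114,4)"
```

```text
11.32 [ 595.2 -268.8  126. ] [-179.73   -0.59  114.72] F [ 0.84  0.73 -0.07] w 91.5 q [-25.  29.  85.   0.  66. -50.]
[-0.031, 0.051, 1.774, -0.001, -0.003, 0.003]
[-0.026, 0.049, 1.774, -0.001, -0.003, 0.003]
[-0.021, 0.047, 1.774, -0.001, -0.003, 0.003]
[-0.017, 0.045, 1.774, -0.001, -0.003, 0.003]
```

Request:
move_arm --increments '[[[1,0,0.05,1.8,0,-0.003,0.003],[1,0,0.05,1.8,0,-0.003,0.003],[1,0,0.05,1.8,0,-0.003,0.003],[1,0,0.05,1.8,0,-0.003,0.003],[1,0,0,1.2,0,0,0],[1,0,0,1.2,0,0,0],[1,0,0,0,0,0,0]]]'

```text
time_s: 12.2
ee_pos: [596.1, -260.8, 28.8]
ee_rot: [-179.8, 0.1, 114.2]
force: [-0.4, 0.8, 1.2]
gripper_width: 91.3
```

```bash
python3 -c "
from h import *
st();plan([597,-268.5,12],114,1)"
```

```text
12.2 [ 596.1 -260.8   28.8] [-1.7981e+02  7.0000e-02  1.1415e+02] F [-0.42  0.78  1.23] w 91.3 q [-25.  34.  92.  -0.  54. -49.]
[-0.734, -0.231, 1.684, -0.003, 0.001, 0.003]
```

Request:
move_arm --increments '[[[1,-0.4,-0.1,0.8,0,0,0],[1,-0.3,-0.1,0.6,0,0,0],[1,0,0,0,0,0,0],[0.5,0,0,0,0,0,0],[0.5,0,0,0,0,0,0],[0.5,0,0,0,0,0,0],[0.5,0,0,0,0,0,0]]]'

```text
time_s: 13.08
ee_pos: [598.9, -269.4, 15.8]
ee_rot: [-180.0, 0.3, 114.1]
force: [0.3, 0.5, -2.7]
gripper_width: 56.0
```

```bash
python3 -c "
from h import *
st()"
```

```text
13.07 [ 598.9 -269.4   15.8] [-180.      0.25  114.11] F [ 0.28  0.5  -2.72] w 56.0 q [-25.  35.  92.  -0.  52. -49.]
```

Request:
move_arm --increments '[[[0.5,0,0,-1.5,0,0,0],[0.5,0,0,-3.5,0,0,0],[0.5,0,0,-4,0,0,0],[0.5,0,0,-4,0,0,0],[0.5,0,0,-3,0,0,0],[0.5,0,0,0,0,0,0]]]'

```text
time_s: 13.82
ee_pos: [596.1, -267.7, 180.5]
ee_rot: [-179.7, -0.1, 114.1]
force: [-0.2, 0.2, -4.3]
gripper_width: 56.1
```

```bash
python3 -c "
from h import *
st();plan([527.3,0.8,175],72.6,9)"
```

```text
13.82 [ 596.1 -267.7  180.5] [-1.7968e+02 -6.0000e-02  1.1413e+02] F [-0.17  0.17 -4.25] w 56.1 q [-25.  27.  81.  -0.  72. -49.]
[3.035, 0.522, 0.061, -0.001, 0.0, 0.081]
[3.067, 0.277, 0.062, -0.001, 0.0, 0.081]
[3.079, 0.029, 0.063, -0.001, 0.0, 0.081]
[3.071, -0.219, 0.063, -0.001, 0.0, 0.081]
[3.044, -0.465, 0.063, -0.001, 0.0, 0.081]
[2.996, -0.709, 0.063, -0.001, 0.0, 0.081]
[2.93, -0.948, 0.063, -0.001, 0.0, 0.081]
[2.844, -1.18, 0.062, -0.001, 0.0, 0.081]
[2.74, -1.405, 0.062, -0.001, 0.0, 0.081]
```

Request:
move_arm --increments '[[[0.5,3.0,0.5,0,0,0,0.081],[0.5,3.0,0.3,0,0,0,0.081],[0.5,3.1,0,0,0,0,0.081],[0.5,3.1,-0.2,0,0,0,0.081],[0.5,3.0,-0.5,0,0,0,0.081],[0.5,3.0,-0.7,0,0,0,0.081],[0.5,2.9,-0.9,0,0,0,0.081],[0.5,2.8,-1.2,0,0,0,0.081],[0.5,1.8,-0.9,0,0,0,0.06],[0.5,0,0,0,0,0,0],[0.5,0,0,0,0,0,0]]]'

```text
time_s: 15.2
ee_pos: [518.2, -1.4, 163.3]
ee_rot: [-177.7, 0.5, 72.2]
force: [0.4, -0.6, -2.9]
gripper_width: 56.1
```

```bash
python3 -c "
from h import *
st();plan([527.3,0.8,150],72.6,3)"
```

```text
15.2 [518.2  -1.4 163.3] [-177.72    0.51   72.23] F [ 0.41 -0.62 -2.9 ] w 56.1 q [ -2.  17. 100.   0.  66.  16.]
[0.167, 0.282, 0.432, -0.013, 0.003, -0.002]
[0.165, 0.277, 0.436, -0.013, 0.003, -0.002]
[0.163, 0.271, 0.44, -0.013, 0.003, -0.002]
```

Request:
move_arm --increments '[[[0.5,0.17,0.28,0.3,-0.013,0.003,-0.002],[0.5,0.17,0.28,0.3,-0.013,0.003,-0.002],[0.5,0.16,0.27,0.2,-0.013,0.003,-0.002],[0.5,0,0,0,0,0,0],[0.5,0,0,0,0,0,0]]]'

```text
time_s: 15.82
ee_pos: [528.0, -1.1, 153.6]
ee_rot: [180.0, 0.0, 72.5]
force: [-0.0, -0.3, -3.6]
gripper_width: 55.5
```

```bash
python3 -c "
from h import *
f=grab('side')
x,c,y=f['color'],310,205
cv2.imwrite('pics/al2.png',cv2.resize(x[y-40:y+40,c-60:c+60][:,:,::-1],(640,427),interpolation=cv2.INTER_CUBIC))
st();plan([527.3,0.8,125],72.6,3)"
```

```text
15.88 [528.   -1.1 153.6] [1.7995e+02 1.0000e-02 7.2480e+01] F [ 0.4   0.31 -3.92] w 55.8 q [ -1.  17. 101.  -0.  62.  16.]
[0.054, -0.043, 0.954, 0.0, 0.0, -0.001]
[0.054, -0.042, 0.954, 0.0, 0.0, -0.001]
[0.054, -0.042, 0.954, 0.0, 0.0, -0.001]
```

View pics/al2.png

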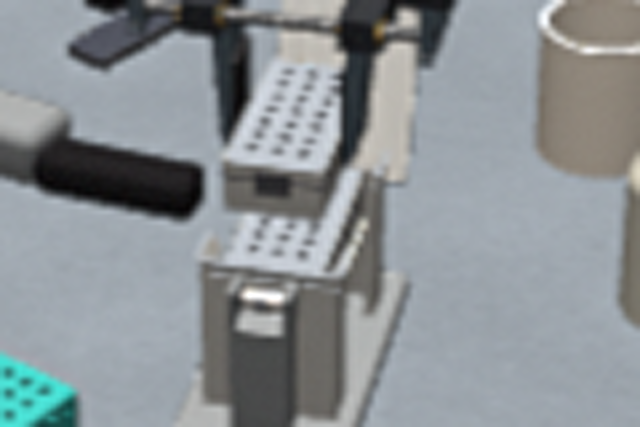

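Box 1 sits level in the well with its perforated top at crop (275,240), just below the rim, and box 2 hangs aligned above it. I lower box 2.

Request:
move_arm --increments '[[[0.5,0.1,-0.04,0.8,0,0,0],[0.5,0.05,-0.04,0.8,0,0,0],[0.5,0,0,0.6,0,0,0],[0.5,0,0,0.4,0,0,0],[0.5,0,0,0.3,0,0,0],[0.5,0,0,0,0,0,0]]]'

```text
time_s: 16.62
ee_pos: [527.5, 0.7, 122.2]
ee_rot: [-180.0, 0.0, 72.5]
force: [0.5, -0.8, -3.7]
gripper_width: 55.4
```

```bash
python3 -c "
from h import *
st();plan([527.3,0.8,100],72.6,3)"
```

```text
16.62 [527.5   0.7 122.2] [-1.7999e+02  2.0000e-02  7.2490e+01] F [ 0.48 -0.79 -3.72] w 55.4 q [ -1.  19. 104.  -0.  58.  16.]
[0.001, -0.006, 0.739, -0.0, 0.0, -0.001]
[0.001, -0.006, 0.739, -0.0, 0.0, -0.001]
[0.001, -0.006, 0.739, -0.0, 0.0, -0.001]
```

Request:
move_arm --increments '[[[0.5,0,0,0.5,0,0,0],[0.5,0,0,0.5,0,0,0],[0.5,0,0,0.5,0,0,0],[0.5,0,0,0.5,0,0,0],[0.5,0,0,0.5,0,0,0],[0.5,0,0,0,0,0,0]]]'

```text
time_s: 17.38
ee_pos: [528.0, 0.7, 96.7]
ee_rot: [179.9, 0.0, 72.5]
force: [-0.3, 0.4, 0.1]
gripper_width: 56.0
```

```bash
python3 -c "
from h import *
st()"
```

```text
17.38 [528.    0.7  96.7] [179.91   0.    72.49] F [-0.34  0.4   0.11] w 56.0 q [ -1.  20. 106.  -0.  54.  16.]
```

Box 2's weight is now carried by the stack. I release it and rise.

Request:
move_arm --increments '[[[0.5,0,0,0,0,0,0],[0.68,0,0,0,0,0,0],[0.75,0,0,0,0,0,0],[0.8,0,0,0,0,0,0],[0.8,0,0,0,0,0,0],[0.8,0,0,0,0,0,0],[0.8,0,0,-1.0,0,0,0],[0.8,0,0,-2,0,0,0],[0.8,0,0,-3,0,0,0],[0.5,0,0,-4,0,0,0],[0.2,0,0,-5,0,0,0],[0,0,0,-3,0,0,0]]]'

```text
time_s: 18.88
ee_pos: [527.5, 0.8, 284.5]
ee_rot: [179.8, -0.0, 72.5]
force: [1.5, 0.6, -0.4]
gripper_width: 45.4
```

```bash
python3 -c "
from h import *
f=grab('side');g=grab('top');W=world(g);z=W[...,2]
x,c,y=f['color'],310,190
cv2.imwrite('pics/al3.png',cv2.resize(x[y-50:y+50,c-60:c+60][:,:,::-1],(640,533),interpolation=cv2.INTER_CUBIC))
W=world(f);z=W[...,2];c=f['color'].astype(int)
u=(W[...,:2]-[527.5,2.3])@[.299,.954];v=(W[...,:2]-[527.5,2.3])@[.954,-.299]
m=(abs(u)<50)&(abs(v)<24);q=m&(z>80)&(z<135)
print('box2 top z',np.median(z[q]),q.sum(),z[q].min(),z[q].max())
m=(abs(v)<38)&(u>100)&(u<220)&(z>110)&(z<245);A=np.polyfit(z[m]-80,u[m]-78,1);print('lid',A,np.pi/2+np.arctan(A[0]),m.sum())
for a in(1.8,1.9,2.0):
  C,S=np.cos(a),np.sin(a);print(a,'front line',[(round(78-r*C+36*S),round(80+r*S+36*C)) for r in(70,100,140)],'handle',78-120*C+64*S,80+120*S+64*C)
for lo in range(120,240,20):
  k=m&(z>lo)&(z<=lo+20);print(lo,k.sum(),np.median(u[k]) if k.any() else '')
st()"
```

```text
box2 top z 110.00730380698226 306 103.04931132319956 114.28413639169239
lid [ 0.3897672  42.99957664] 1.9424503185154522 786
1.8 front line [(129, 140), (136, 169), (145, 208)] handle 167.59049973937493 182.32078164502582
1.9 front line [(135, 135), (144, 163), (157, 201)] handle 177.35795363561493 172.86547824322554
2.0 front line [(140, 129), (152, 156), (169, 192)] handle 186.1326557025007 162.48229368006469
120 164 139.691702228025
140 163 148.62661914413934
160 163 156.59194393857575
180 153 165.15752342919183
200 71 170.09392603120693
220 0 
18.98 [528.8   0.8 285.6] [ 1.7957e+02 -1.1000e-01  7.2490e+01] F [0.23 0.31 0.01] w 37.7 q [-1. 12. 88. -0. 79. 16.]
```

View pics/al3.png

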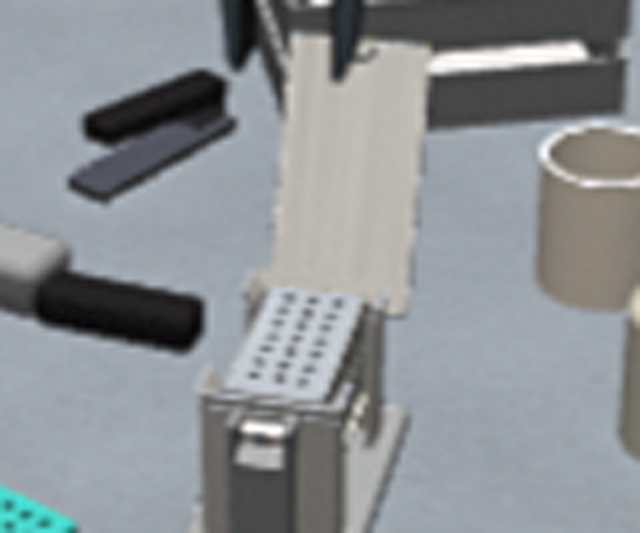

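Both boxes are level in the well: box 2's top is at crop (295,345), z about 110. The lid is at about 1.95 rad and the stapler and scanner are undisturbed. Now I take the closed fingers over behind the lid.

Request:
move_arm --increments '[[[0,2.5,0,0,0,0,0],[0,3,0,0,0,0,0],[0,3,-0.1,0,0,0,0],[0,3,-0.1,0,0,0,0],[0,3,0,0,0,0,0],[0,3,0,0,0,0,0],[0,3,0,0,0,0,0],[0,2.0,0,0,0,0,0],[0,0,0,0,0,0,0],[0,0,0,0,0,0,0]]]'

```text
time_s: 20.23
ee_pos: [592.4, 220.0, 277.7]
ee_rot: [-179.8, 0.4, 72.4]
force: [-0.1, -0.4, 0.4]
gripper_width: 0.5
```

```bash
cat >> h.py <<'E'
def uv():
    st();d=monitor.state()['ee_pos'][:2]-[527.5,2.3];print('u',d@[.299,.954],'v',d@[.954,-.299])
E
python3 -c "
from h import *
uv()"
```

```text
20.23 [592.4 220.  277.7] [-179.8     0.43   72.37] F [-0.09 -0.4   0.38] w 0.5 q [19. 22. 75. -0. 84. 37.]
u 227.04263727607184 v -3.193868930248314
```

Request:
move_arm --increments '[[[0,0.3,0.1,1.5,0,0,0],[0,0,0.1,2.5,0,0,0],[0,0,0.1,2.5,0,0,0],[0,0,0,2,0,0,0],[0,0,0,1.0,0,0,0],[0,0,0,0,0,0,0]]]'

```text
time_s: 20.98
ee_pos: [594.3, 216.4, 177.0]
ee_rot: [-179.7, 0.6, 72.1]
force: [-0.4, -0.3, 0.5]
gripper_width: 0.4
```

```bash
python3 -c "
from h import *
uv()"
```

```text
20.98 [594.3 216.4 177. ] [-179.72    0.57   72.07] F [-0.38 -0.33  0.52] w 0.4 q [19. 25. 84. -0. 71. 37.]
u 224.23267985320916 v -0.33344193606681216
```

Request:
move_arm --increments '[[[0,-1.0,0,0,0,0,0],[0,-1.2,0,-0.1,0,0,0],[0,-1.2,0,-0.1,0,0,0],[0,-1.2,0,-0.1,0,0,0],[0,-1.2,0,-0.1,0,0,0],[0,-1.0,0,-0.1,0,0,0],[0,0,0,0,0,0,0]]]'

```text
time_s: 21.85
ee_pos: [576.2, 151.3, 189.7]
ee_rot: [179.6, -0.4, 72.0]
force: [0.9, -0.1, 1.1]
gripper_width: 0.4
```

```bash
python3 -c "
from h import *
uv()"
```

```text
21.85 [576.2 151.3 189.7] [179.59  -0.35  71.97] F [ 0.89 -0.15  1.15] w 0.4 q [14. 21. 89.  0. 69. 32.]
u 156.68645944784765 v 1.9400645072709324
```

Request:
move_arm --increments '[[[0,-1.0,-0.1,0.3,0,0,0],[0,-1.2,-0.1,0.3,0,0,0],[0,-1.2,0,0.3,0,0,0],[0,-1.2,0,0.2,0,0,0],[0,-1.2,0,0.1,0,0,0],[0,-1.2,0,0,0,0,0],[0,-1.2,0,0,0,0,0],[0,-0.6,0,0,0,0,0],[0,0,0,0,0,0,0]]]'

```text
time_s: 22.98
ee_pos: [543.4, 61.0, 174.3]
ee_rot: [179.8, -0.1, 71.9]
force: [0.4, 0.8, 0.3]
gripper_width: 0.4
```

```bash
python3 -c "
from h import *
uv()
f=grab('side');x,c,y=f['color'],310,180
cv2.imwrite('pics/al4.png',cv2.resize(x[y-50:y+50,c-60:c+60][:,:,::-1],(640,533),interpolation=cv2.INTER_CUBIC))"
```

```text
22.98 [543.4  61.  174.3] [ 1.7984e+02 -1.3000e-01  7.1940e+01] F [0.37 0.83 0.33] w 0.4 q [ 5. 17. 97.  0. 65. 23.]
u 60.79537065429463 v -2.3717359238069484
```

View pics/al4.png

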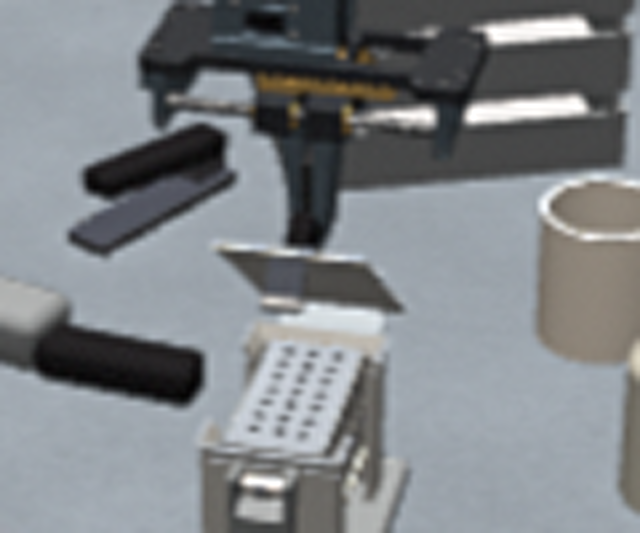

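The picture shows the lid at about 45°, seen from below across (310,275), with the fingers behind it at (305,235) and the boxes still level below. I lift over and push down from above along the arc.

Request:
move_arm --increments '[[[0,1.2,0.1,0,0,0,0],[0,0.5,0.1,-1.5,0,0,0],[0,0,0,-2.5,0,0,0],[0,-0.5,0,-2.0,0,0,0],[0,-1.5,0,-0.4,0,0,0],[0,-1.8,0,0,0,0,0],[0,-1.0,0,0,0,0,0],[0,0,0,0,0,0,0]]]'

```text
time_s: 24.02
ee_pos: [536.1, 31.7, 242.0]
ee_rot: [179.8, -0.1, 72.2]
force: [0.7, -0.2, -0.2]
gripper_width: 0.6
```

```bash
python3 -c "
from h import *
uv()"
```

```text
24.02 [536.1  31.7 242. ] [ 1.798e+02 -1.100e-01  7.215e+01] F [ 0.69 -0.15 -0.2 ] w 0.6 q [ 2. 14. 92.  0. 74. 20.]
u 30.621718470632366 v -0.5988675792635654
```

Request:
move_arm --increments '[[[0,-0.4,0,1.0,0,0,0],[0,-0.6,0,1.1,0,0,0],[0,-0.8,0,1.0,0,0,0],[0,-0.9,0,0.9,0,0,0],[0,-0.9,0,0.8,0,0,0],[0,-0.9,0,0.8,0,0,0],[0,-0.8,0,0.8,0,0,0],[0,-0.6,0,0.7,0,0,0],[0,0,0,0,0,0,0]]]'

```text
time_s: 25.15
ee_pos: [514.6, -34.8, 169.3]
ee_rot: [179.8, 0.8, 72.3]
force: [-0.4, -0.6, -0.6]
gripper_width: 0.1
```

```bash
python3 -c "
from h import *
uv()"
```

```text
25.15 [514.6 -34.8 169.3] [179.8    0.77  72.34] F [-0.38 -0.62 -0.64] w 0.1 q [ -5.  15. 101.  -1.  64.  13.]
u -39.298511740109916 v -1.2005579513759912
```

Request:
move_arm --increments '[[[0,0,0,0.7,0,0,0],[0,0,0,0.7,0,0,0],[0,0,0,0.5,0,0,0],[0,0,0,0.4,0,0,0],[0,0,0,0.4,0,0,0]]]'

```text
time_s: 25.78
ee_pos: [514.7, -37.7, 144.4]
ee_rot: [179.6, 1.1, 72.5]
force: [-0.2, -0.5, 2.6]
gripper_width: 0.3
```

```bash
python3 -c "
from h import *
uv()"
```

```text
25.77 [514.7 -37.7 144.4] [179.59   1.14  72.54] F [-0.23 -0.54  2.55] w 0.3 q [ -5.  16. 103.  -1.  60.  13.]
u -41.96527377182275 v -0.24429320751186268
```

Already near shut height. I press a little further and watch the force.

Request:
move_arm --increments '[[[0,0,0,0.3,0,0,0],[0,0,0,0.4,0,0,0],[0,0,0,0.4,0,0,0],[0,0,0,0.3,0,0,0]]]'

```text
time_s: 26.28
ee_pos: [514.9, -37.8, 144.0]
ee_rot: [179.2, 1.1, 72.6]
force: [-7.0, 0.1, 18.6]
gripper_width: 0.3
```

```bash
python3 -c "
from h import *
uv()"
```

```text
26.27 [514.9 -37.8 144. ] [179.22   1.12  72.63] F [-7.04  0.13 18.65] w 0.3 q [ -5.  16. 104.  -1.  60.  13.]
u -42.03788483919696 v -0.016529795665194413
```

The fingers stopped at z 144.0 under 18.6 N, so the lid is home. I rise, open, straddle the handle and grip it.

Request:
move_arm --increments '[[[0,0,0,-0.8,0,0,0],[0,0,0,-1.5,0,0,0],[0.4,0,0,-0.5,0,0,0],[0.4,0,0,0,0,0,0],[0.4,0,0,0,0,0,0],[0.4,0,0,0,0,0,0]]]' --force 12

```text
time_s: 27.02
ee_pos: [514.6, -36.1, 172.1]
ee_rot: [179.3, 1.1, 72.7]
force: [0.3, 0.2, 0.5]
gripper_width: 35.5
```

```bash
python3 -c "
from h import *
uv();plan([527.5-42*.299,2.3-42*.954,128],72.6,4)
f=grab('side');x,c,y=f['color'],310,190
cv2.imwrite('pics/al5.png',cv2.resize(x[y-50:y+50,c-60:c+60][:,:,::-1],(640,533),interpolation=cv2.INTER_CUBIC))"
```

```text
27.02 [514.6 -36.1 172.1] [179.31   1.06  72.66] F [0.34 0.24 0.51] w 35.5 q [ -5.  15. 101.  -1.  64.  13.]
u -40.4827138258904 v -0.8518333442815607
[-0.017, 0.008, 1.102, 0.003, 0.005, 0.0]
[-0.022, 0.011, 1.102, 0.003, 0.005, 0.0]
[-0.027, 0.015, 1.102, 0.003, 0.005, 0.0]
[-0.032, 0.018, 1.101, 0.003, 0.005, 0.0]
```

View pics/al5.png

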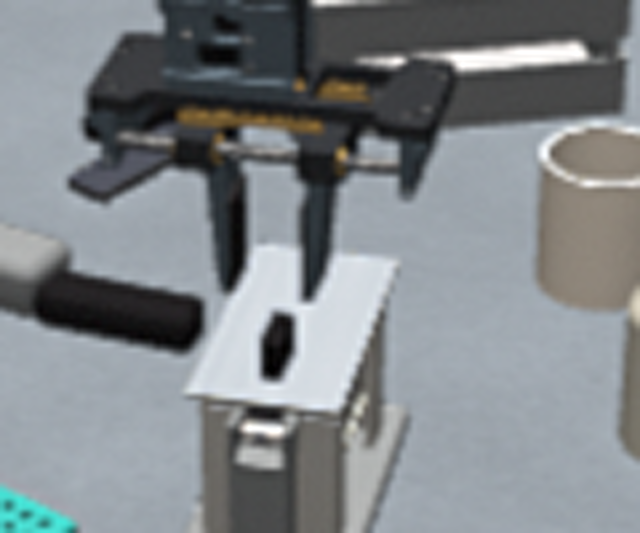

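The lid is flat and shut, with the handle at (278,345) between the open fingers at (230,280) and (312,290). I descend over the handle, stopping above the plate, and grip.

Request:
move_arm --increments '[[[0.4,0,0,1.0,0.003,0.005,0],[0.4,0,0,1.0,0.003,0.005,0],[0.4,0,0,0.9,0.003,0.005,0],[0.4,0,0,0.7,0.003,0.005,0],[0.4,0,0,0,0,0,0],[0.4,0,0,0,0,0,0]]]'

```text
time_s: 27.82
ee_pos: [513.9, -36.7, 132.1]
ee_rot: [-179.8, -0.1, 72.6]
force: [0.7, 0.9, 0.3]
gripper_width: 36.2
```

```bash
python3 -c "
from h import *
uv()"
```

```text
27.82 [513.9 -36.7 132.1] [-1.7979e+02 -1.4000e-01  7.2640e+01] F [0.66 0.93 0.31] w 36.2 q [ -5.  17. 104.   0.  59.  12.]
u -41.273998655852154 v -1.2950306757445524
```

Request:
move_arm --increments '[[[0.4,0,0.1,0.4,0,0,0],[0.4,0,0,0,0,0,0],[0.1,0,0,0,0,0,0],[0.05,0,0,0,0,0,0],[0.05,0,0,0,0,0,0],[0.05,0,0,0,0,0,0]]]'

```text
time_s: 28.58
ee_pos: [515.5, -36.9, 128.7]
ee_rot: [-179.9, -0.1, 72.7]
force: [0.7, 1.3, 0.1]
gripper_width: 13.9
```

```bash
python3 -c "
from h import *
uv()"
```

```text
28.57 [515.5 -36.9 128.7] [-1.7991e+02 -1.5000e-01  7.2700e+01] F [0.69 1.25 0.12] w 13.9 q [ -5.  17. 104.   0.  58.  12.]
u -41.02003842337299 v 0.3207676740430081
```

Request:
move_arm --increments '[[[0.05,0,0,-0.1,0,0,0],[0.05,0,0,-0.1,0,0,0],[0.05,0,0,-0.1,0,0,0]]]'

```text
time_s: 28.95
ee_pos: [515.8, -36.0, 130.9]
ee_rot: [-179.9, -0.2, 72.7]
force: [1.0, 1.6, -4.8]
gripper_width: 14.3
```

```bash
python3 -c "
from h import *
uv()"
```

```text
28.95 [515.8 -36.  130.9] [-179.88   -0.24   72.7 ] F [ 1.04  1.58 -4.79] w 14.3 q [ -5.  17. 104.   0.  59.  12.]
u -40.063745945031435 v 0.2917223999293963
```

Request:
move_arm --increments '[[[0.05,0,0,-0.03,0,0,0],[0.05,0,0,-0.03,0,0,0],[0.05,0,0,-0.03,0,0,0]]]'

```text
time_s: 29.32
ee_pos: [515.8, -36.0, 131.0]
ee_rot: [-179.9, -0.2, 72.7]
force: [2.6, 1.8, -6.4]
gripper_width: 13.9
```

```bash
python3 -c "
from h import *
uv()"
```

```text
29.32 [515.8 -36.  131. ] [-179.86   -0.23   72.71] F [ 2.62  1.82 -6.39] w 13.9 q [ -5.  17. 104.   0.  59.  12.]
u -39.99943898587204 v 0.26398894088652725
```

The lid rose through its 2 mm play and holds against 5–6 N. I unload, release and withdraw.

Request:
move_arm --increments '[[[0.05,0,0,0.1,0,0,0],[0.3,0,0,0,0,0,0],[0.4,0,0,0,0,0,0],[0.4,0,0,0,0,0,0],[0.4,0,0,-1.0,0,0,0],[0.4,0,0,-3,0,0,0],[0.4,0,0,-4,0,0,0],[0.4,0,0,-4,0,0,0],[0.4,0,0,0,0,0,0],[0.4,0,0,0,0,0,0]]]'

```text
time_s: 30.58
ee_pos: [515.4, -37.5, 258.2]
ee_rot: [-180.0, -0.2, 72.6]
force: [0.5, 0.0, 0.4]
gripper_width: 36.7
```

```bash
python3 -c "
from h import *
uv()
f=grab('side','end.png');W=world(f);z=W[...,2]
d=W[...,:2]-[527.5,2.3];u=d@[.299,.954];v=d@[.954,-.299]
for lo in range(-80,80,20):
  k=(abs(v)<35)&(abs(v)>12)&(u>lo)&(u<lo+20)&(z>110)&(z<150);print(lo,k.sum(),np.median(z[k]).round(1) if k.any() else '')"
```

```text
30.57 [515.4 -37.5 258.2] [-1.7999e+02 -1.7000e-01  7.2650e+01] F [0.46 0.05 0.35] w 36.7 q [-6. 12. 93.  0. 76. 12.]
u -41.54946648606595 v 0.3398769512973452
-80 65 120.9
-60 68 121.1
-40 47 121.4
-20 51 120.2
0 50 120.8
20 54 119.8
40 58 120.3
60 43 119.4
```

View pics/end.png

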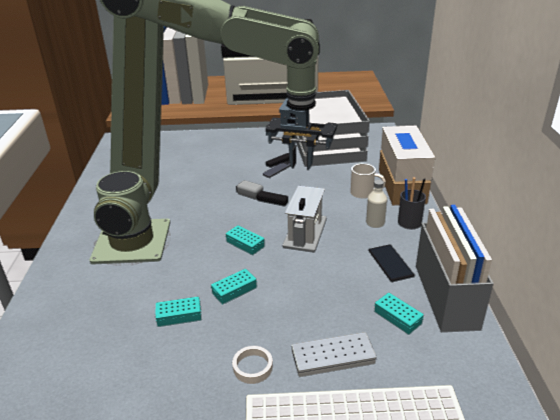

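The lid is flat and shut at (306,203), the gripper is clear above it, and everything else is where it was. I hand the job in.

```bash
python3 -c "
from h import *
print(job.job_done())"
```

```text
the job is handed in; nothing more can be done
None
```

Both short steel boxes are stacked upright in the dispenser with the lid shut and caught, and the job was handed in at about 31 s of the 72 s allowed.

- **Loading:** I lowered each box until the platform carried its weight before releasing it. In the picture taken before closing, box 2's top was level and at about z 110 mm, just below the rim.
- **Closing:** I pushed the lid over by its handle and pressed it down. It stopped at handle height 144.0 mm under 18.6 N.
- **Tug check:** Gripping the handle and pulling up, the lid rose about 2 mm through its play. It then held without moving at 4.8 to 6.4 N, so the pull went a little above the suggested 3 to 5 N. No second press was needed.
- **Last look:** The lid top measured level to within 2 mm along its length. That is about 1 mm above its nominal shut height, which is within the camera calibration error. The gripper was clear and touching nothing, and the longer box, the look-alikes and the other things looked unmoved.

No checks failed. The platform and lid joint values can't be read directly, so they are inferred from positions, forces and pictures. The side view put the platform centre about 10 mm further along the well than the top view did. I put that down to the well walls hiding part of it and used the top view, and both boxes went in without side forces.

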